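# Monthly trip test of the worktop power block

## Task

Do the monthly safety test on the worktop power block: with a fingertip reach into the well of the yellow test key and press it until the red reset key pops out, then press the red key down in its own well until it stays home and the little flag shows green again. Finally push the hinged splash cover over so that it lies fully shut on the block, and move clear. It is all pressing and pushing with the fingers: pick nothing up, and leave the other things on the worktop where they stand.

Things in the scene. Friction and masses are not known exactly. Their poses are not given: they have to be found in the camera images.
- power_block: White power block fixed to the worktop, housing 186 x 132 mm, 66 mm high, on a grey foot 206 x 150 mm. Origin: centre of the underside, on the worktop; z up, x along the 186 mm length, y across; the -x end faces roughly towards the robot. Aluminium top panel 64 mm above the worktop with two round wells at y = +16 mm: yellow key at x = -34 mm, red key at x = +34 mm. Cover hinged along the -y edge.
- test_top (a point): Centre of the top face of the yellow test key, a round key 34 mm in diameter in a well 46 mm in diameter and 30 mm deep, facing up; untouched it lies 14 mm below the panel (50 mm above the worktop). The point moves with the key.
- reset_top (a point): Centre of the top face of the red reset key, 34 mm in diameter in a like well; home it lies 20 mm below the panel (44 mm above the worktop), popped out 12 mm below it (52 mm above the worktop). The point moves with the key. Midway between the two wells a 10 x 14 mm window shows a flag: green = latched, orange = tripped.
- test_key (a joint): Travel of the yellow test key in m: 0 = up, 0.006 = pressed to its stop. It springs back when let go (about 1 to 2 N spring; up to about 3 N in all while it trips the latch). Pressing it about 4 mm trips the latch and the red key pops out.
- reset_key (a joint): Position of the red reset key in m: 0 = home (latched, as at the start), 0.008 = popped out. An over-centre latch holds it in either position with a little over 1 N; pressed past half-way it snaps home and stays there. It cannot be pressed below 0.
- cover (a joint): Angle of the splash cover in rad: 0 = shut (flat on the block), 2.05 = its open stop, leaning back past upright; it starts open at 1.8 to 2.0. It swings freely with slight friction: left alone it stays open near upright, and below about 1.2 rad it falls shut by its own 80 g.
- cover_hinge (a point): Middle of the cover's hinge line, which runs along the block's x axis at y = -57 mm, 67.5 mm above the worktop.
- cover_edge (a point): Middle of the cover's free edge (a grey thumb lip), 127 mm from the hinge line. The cover is a white plate 184 mm wide (along the block's x), 120 mm long and 4 mm thick, plus the lip. Standing open, its free edge is about 190 mm above the worktop and leans away from the wells. The point moves with the cover.
- green_mug: Green and white mug, 78 mm in diameter, 101 mm high, bystander. Origin: centre of the underside.
- timer: Red and white round kitchen timer, 63 mm in diameter, 46 mm high, bystander. Origin: centre of the underside.
- spice_jar: Spice jar with a yellow cap, 42 mm in diameter, 96 mm high, bystander behind the block. Origin: centre of the underside.
- pepper_mill: Wooden pepper mill, 58 mm in diameter, 170 mm high, bystander behind the block. Origin: centre of the underside.
- notebook: Dark blue notebook lying flat, 148 x 109 x 14 mm, bystander at the right. Origin: centre of the underside.
- pen: White and red pen lying on the notebook, 135 mm long, bystander. Origin: underside, mid-length.
- bowl: White bowl full of fruit, 235 mm in diameter, 147 mm high, bystander at the right, at the back. Origin: centre of the underside.
- tin: Flat tin, 86 mm in diameter, 40 mm high, bystander at the left. Origin: centre of the underside.

How it is judged:
By the outcome, as a careful person would: the job done as asked, in the order asked, and still so for the second after the job is handed in, with the robot touching nothing.
It also fails if it takes over 54 s, if anything falls off the work surface, if the arm or the gripper's body presses on something with over 40 N, if the wrist force passes 120 N, or if a joint passes its speed limit or range.

## Robot

A 7-joint arm with a two-finger parallel gripper is mounted at the origin on a cart in front of the work surface, level with it; the furniture and walls round the work are solid. World frame = base frame: x ahead of the robot, y to its left, z up, the work surface at z = 0. Lengths are in m, angles in degrees, forces in N, time in s.
With the tool pointing down it reaches from about 0.4 to 0.925 m from the base axis. Payload 4.1 kg.
Tool frame: the origin (TCP) lies at the very end of the fingers, on their centre line; the grasp point (between the pads) lies 19 mm behind it; z points along the fingers, y is the direction in which the jaws open and shut (so a half turn about z gives the same grasp; the last joint's range is limited). The gripper opens to 85 mm and grips with 20 to 120 N. Pads are 22 mm wide; open, the fingers measure 114 mm over their backs; the gripper's body (76 mm by 85 mm) begins 54 mm behind the grasp point. The pads swing forward as they close: fully open they stand 13 mm farther back than shut.
Start: joints at [-69.557, 22.827, 2.584, 88.041, -1.071, 69.15, -2.905], TCP at [0.286, 0.584, 0.231] pointing down, gripper open.
Joint ranges: [-161.44, 161.44], [-28.35, 127.94], [-78.24, 83.42], [0, 140.83], [-78.03, 258.03], [13.02, 114.36], [-168.23, 168.23]. Speed limits (degrees/s): [147.25, 147.25, 180, 180, 180, 180, 180].

## Interface

Orientations are given as a 3x3 rotation matrix whose columns are the frame's x, y, z axes.
In Python, from bench import manip, cams, order gives the robot as it stands. The module is installed in compiled form; this text tells all that it offers.
- The arm moves only by the shell command python3 -m jog 'ROWS' [OPENING]. ROWS is a JSON object of lists of equal length, an entry for each row: "linear": the shift along the tool's x, y, z in mm, a list of three; "twist": the turn, a rotation vector about the tool's x, y, z in rad, a list of three. In form: {"linear": [[x, y, z], ...], "twist": [[wx, wy, wz], ...]}. A call has exactly 5 rows; each row shifts and turns the commanded pose from where the row before left it, along the tool's axes as they then stand; what a row does not reach is not made up. A row lasts 1/12 s, in which the tool goes at most 41.7 mm and 7.16 degrees, less where a joint would pass 70% of its speed; a pose out of reach is approached as far as the arm can. A call with a gripper value outside its range is refused whole. OPENING is the finger opening in mm, from 0 to 85.4, set as the call begins (- or left out, the last holds). The fingers move at their own pace and stop on an object; the grip force is fixed at half the most. Time passes only in rows, so rows that do not move let the fingers close, or fill a call up. It gives the time, the measured TCP pose, the force and the opening at its end, in the units of the state.
- manip.read_state(): the state, without advancing time (a new reading comes with each control period).
- cams.read_camera(name): name is "side" or "top" or "wrist"; returns the picture (420x560x3 uint8, red, green, blue); there is no depth.
- cams.camera_model(name): a dict with "fovy" (degrees; the focal length in pixels is half the picture's height over the tangent of half this angle, whatever the lens; pixels are square), "cx", "cy" (the principal point, pixels), "cam_to_world" (4x4, takes a point from camera to world coordinates). Camera axes: x right, y down, z forward; pixel columns grow to the right and rows downward; lengths in m; the calibration is good to about 2 mm. A picture is of the moment at which its call begins: read the wrist's pose just before it. camera_model takes no time and is no camera call; for the wrist camera it gives the pose at the moment of the call.
- order.job_done(): hands the job in, once; it reports no verdict.
The state is a dict: "time_s": time; "qpos": joint angles; "qvel": joint speeds; "joint_efforts": joint torques, N m; "tcp_pos": TCP position; "ee_rot": TCP orientation; "ft_force": force on the tool from outside, world axes, zero at the start; "wrist_torque": the same for the moment, N m; "width": finger opening in m.
Only numpy, scipy, OpenCV 4.12 (cv2) and the standard library are available. Lean on these libraries where they do the work, as an engineer would, in place of code of your own. Each camera call takes 0.05 s, during which the arm holds its last target. There are 200 camera calls.

## Working session

There is one attempt and no reset: what is moved stays moved. The work goes in short steps, Python scripts to look and compute and a shell command to move; the robot and the scene stay as the last step left them, time stands still between calls to the robot, and variables do not carry over. Pictures are saved under pics/ and viewed, about 8 in all and at most 12, crops included, and the job is handed in when it is done.

```bash
mkdir -p pics; cat > h.py <<'E'
import numpy as np, cv2
from bench import manip, cams, order
def K(n):
    m=cams.camera_model(n); f=210/np.tan(np.radians(m["fovy"])/2); return m,f,np.array(m["cam_to_world"])
def snap(n,fn):
    im=cams.read_camera(n); cv2.imwrite("pics/"+fn,im[:,:,::-1]); return im
def ray(n,u,v,z):
    m,f,T=K(n); d=T[:3,:3]@np.array([(u-m["cx"])/f,(v-m["cy"])/f,1]); o=T[:3,3]; return o+d*(z-o[2])/d[2]
def proj(n,p):
    m,f,T=K(n); c=T[:3,:3].T@(np.array(p)-T[:3,3]); return c[0]/c[2]*f+m["cx"],c[1]/c[2]*f+m["cy"]
E
python3 - <<'E'
from h import *
np.set_printoptions(precision=3,suppress=True)
snap("top","t1.png");snap("side","s1.png")
for n in("top","side","wrist"): m,f,T=K(n);print(n,f,m["cx"],m["cy"],T)
s=manip.read_state();print(s)
E
```

```text
top 541.1960576881111 285.51469149251807 201.0063341622 [[ 0.018 -0.988  0.155  0.267]
 [-1.    -0.016  0.017 -0.022]
 [-0.014 -0.155 -0.988  1.733]
 [ 0.     0.     0.     1.   ]]
side 513.5439116704044 278.6748072294311 205.11565884638645 [[-0.502 -0.389  0.772 -0.869]
 [-0.865  0.217 -0.453  0.78 ]
 [ 0.008 -0.895 -0.445  0.844]
 [ 0.     0.     0.     1.   ]]
wrist 361.96752239384944 280.9462729474223 213.01720082646446 [[ 0.44   0.857  0.269  0.218]
 [ 0.898 -0.419 -0.134  0.617]
 [-0.002  0.3   -0.954  0.372]
 [ 0.     0.     0.     1.   ]]
{'time_s': 0.1, 'qpos': array([-69.558,  22.867,   2.58 ,  88.106,  -1.073,  69.15 ,  -2.905]), 'qvel': array([ 0.079, -0.048, -0.057, -0.18 ,  0.113,  0.083, -0.08 ]), 'joint_efforts': array([  0.004, -47.627,   1.37 , -25.495,   0.012,   0.005,   0.   ]), 'tcp_pos': array([0.286, 0.583, 0.23 ]), 'ee_rot': array([[-0.898,  0.44 , -0.001],
       [ 0.44 ,  0.898, -0.002],
       [-0.   , -0.002, -1.   ]]), 'ft_force': array([-0.639,  0.039, -0.804]), 'wrist_torque': array([ 0.038, -0.059,  0.005]), 'width': 0.08545891351204374}
```

View pics/t1.png

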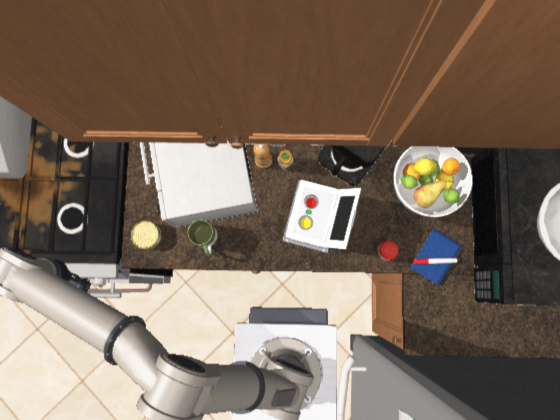

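View pics/s1.png

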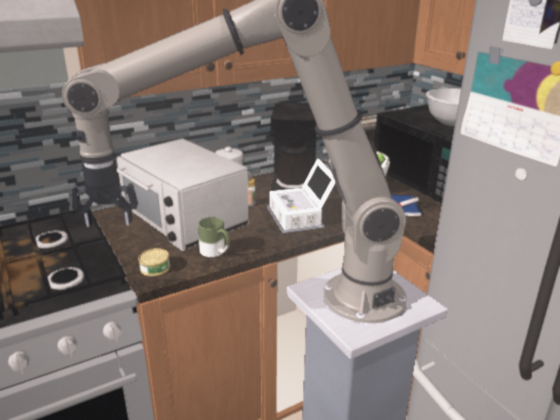

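The top view shows the block: yellow key near (306,223), red near (312,203), flag between them, and the cover open on the right. The side view agrees. The mug is at (203,235), the mill and jar are behind at (262,155) and (286,158), and an oven stands at the left.

```bash
python3 - <<'E'
from h import *
np.set_printoptions(precision=4,suppress=True)
im=cv2.imread("pics/t1.png"); hsv=cv2.cvtColor(im,cv2.COLOR_BGR2HSV)
def cen(mask,n):
    m=np.zeros_like(mask);m[185:250,285:335]=mask[185:250,285:335]
    k,l,st,c=cv2.connectedComponentsWithStats(m);i=1+np.argmax(st[1:,4]);print(n,st[i],c[i]);return c[i]
r=cen(cv2.inRange(hsv,(0,150,100),(8,255,255))|cv2.inRange(hsv,(172,150,100),(180,255,255)),"red")
y=cen(cv2.inRange(hsv,(20,120,120),(35,255,255)),"yel")
R=ray("top",*r,.044);Y=ray("top",*y,.050);print("R",R,"Y",Y,np.linalg.norm((R-Y)[:2]))
d=(R-Y)[:2];d/=np.linalg.norm(d);a=np.degrees(np.arctan2(d[1],d[0]));print("yaw",a)
s=manip.read_state();t=s["ee_rot"][:,0];print("tool x yaw",np.degrees(np.arctan2(t[1],t[0])))
p=s["tcp_pos"]; tgt=np.array([Y[0],Y[1],.2]);print("in tool",s["ee_rot"].T@(tgt-p)*1000)
c=(R+Y)[:2]/2-16e-3*np.array([-d[1],d[0]]);print("block origin",c)
big=cv2.resize(im[90:290,180:460],None,fx=2.8,fy=2.8,interpolation=cv2.INTER_CUBIC);cv2.imwrite("pics/t1c.png",big)
E
```

```text
red [306 198  10  10  73] [310.7534 202.3562]
yel [301 218  10  11  87] [305.4483 222.7586]
R [ 0.529  -0.0724  0.044 ] Y [ 0.4632 -0.0564  0.05  ] 0.06767776281005095
yaw -13.716667934143038
tool x yaw 153.8920779087893
in tool [-440.7504 -496.1342   31.2793]
block origin [ 0.4923 -0.0799]
```

View pics/t1c.png

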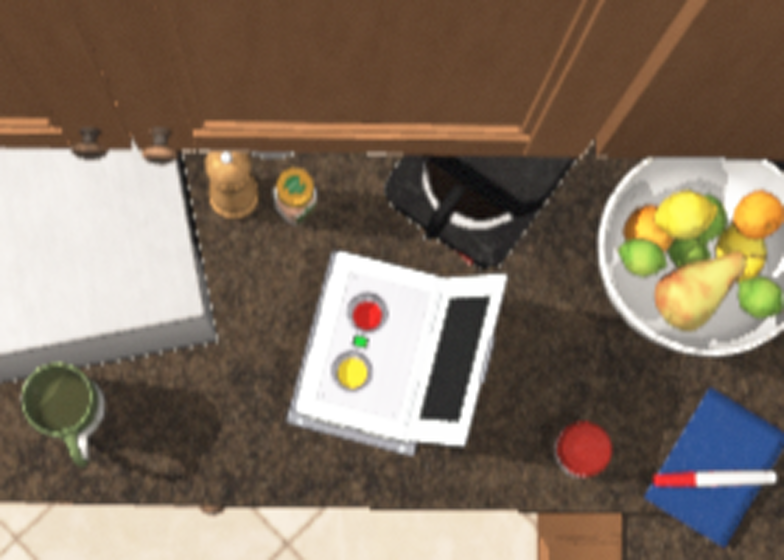

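```bash
python3 -m jog '{"linear":[[-20,-22,-26],[-20,-22,-26],[-20,-22,-26],[-20,-22,-26],[-20,-22,-26]],"twist":[[0,0,0],[0,0,0],[0,0,0],[0,0,0],[0,0,0]]}' 0
python3 -m jog '{"linear":[[-26,-29,0],[-26,-29,0],[-26,-29,0],[-26,-29,0],[-26,-29,0]],"twist":[[0,0,0],[0,0,0],[0,0,0],[0,0,0],[0,0,0]]}'
```

```text
time_s: 0.52
tcp_pos: [0.3276, 0.4391, 0.362]
ee_rot: [[-0.898, 0.44, -0.001], [0.44, 0.898, -0.001], [0.0, -0.001, -1.0]]
ft_force: [-0.0, 0.3, 0.1]
width: 0.0254
time_s: 0.93
tcp_pos: [0.3804, 0.2513, 0.361]
ee_rot: [[-0.898, 0.44, -0.0], [0.44, 0.898, -0.0], [0.0, -0.0, -1.0]]
ft_force: [1.2, -0.1, -0.6]
width: -0.0002
```

```bash
python3 -m jog '{"linear":[[-26,-30,0],[-26,-30,0],[-26,-30,0],[-26,-30,0],[-26,-30,0]],"twist":[[0,0,0],[0,0,0],[0,0,0],[0,0,0],[0,0,0]]}' 
python3 -m jog '{"linear":[[-16,-18,15],[-16,-18,15],[-16,-18,15],[-16,-18,15],[-16,-17,15]],"twist":[[0,0,0],[0,0,0],[0,0,0],[0,0,0],[0,0,0]]}'
python3 -m jog '{"linear":[[0,0,26],[0,0,26],[0,0,26],[0,0,0],[0,0,0]],"twist":[[0,0,-0.072],[0,0,-0.072],[0,0,-0.072],[0,0,0],[0,0,0]]}'
python3 - <<'E'
from h import *
snap("wrist","w1.png")
E
```

```text
time_s: 1.35
tcp_pos: [0.4309, 0.0595, 0.3611]
ee_rot: [[-0.898, 0.44, -0.0], [0.44, 0.898, 0.001], [0.0, 0.0, -1.0]]
ft_force: [2.1, 0.2, -0.1]
width: 0.0002
time_s: 1.77
tcp_pos: [0.4635, -0.0549, 0.2854]
ee_rot: [[-0.898, 0.44, -0.0], [0.44, 0.898, 0.0], [0.0, 0.0, -1.0]]
ft_force: [0.5, -0.5, -0.4]
width: -0.0001
time_s: 2.18
tcp_pos: [0.4627, -0.0536, 0.2075]
ee_rot: [[-0.971, 0.239, -0.003], [0.239, 0.971, -0.001], [0.003, -0.001, -1.0]]
ft_force: [1.0, -0.7, 0.5]
width: 0.0003
```

View pics/w1.png

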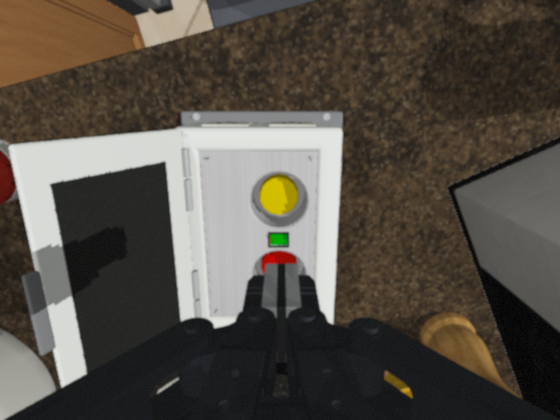

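The wrist view shows the yellow key at about (279,195), the green flag at (278,240), and the red key partly hidden behind the fingers. I'll refine the positions from it.

```bash
python3 - <<'E'
from h import *
np.set_printoptions(precision=4,suppress=True)
hsv=cv2.cvtColor(cv2.imread("pics/w1.png"),cv2.COLOR_BGR2HSV)
def cen(lo,hi,z):
    m=cv2.inRange(hsv,lo,hi); m[:150]=0;m[260:]=0;m[:,:230]=0;m[:,330:]=0
    k,l,st,c=cv2.connectedComponentsWithStats(m);i=1+np.argmax(st[1:,4]);print(st[i],c[i]);return ray("wrist",*c[i],z)
Y=cen((22,120,60),(35,255,255),.050);F=cen((50,120,60),(75,255,255),.064)
print(Y,F,np.linalg.norm((F-Y)[:2]),"R est",2*F-Y)
s=manip.read_state()
for g in(Y,2*F-Y): print(s["ee_rot"].T@(g-s["tcp_pos"])*1000)
E
```

```text
[ 260  174   38   41 1218] [278.2644 194.2365]
[270 233  18  13 203] [278.6847 238.6749]
[ 0.4654 -0.0564  0.05  ] [ 0.4998 -0.0645  0.064 ] 0.03533868446819921 R est [ 0.5342 -0.0725  0.078 ]
[ -1.9525  -2.3164 158.9298]
[-72.6345  -1.5691 130.9514]
```

```bash
python3 -m jog '{"linear":[[-2,-2.5,28],[0,0,28],[0,0,28],[0,0,28],[0,0,24]],"twist":[[0,0,0],[0,0,0],[0,0,0],[0,0,0],[0,0,0]]}' 
python3 -m jog '{"linear":[[0,0,4],[0,0,4],[0,0,4],[0,0,2],[0,0,0]],"twist":[[0,0,0],[0,0,0],[0,0,0],[0,0,0],[0,0,0]]}'
```

```text
time_s: 2.65
tcp_pos: [0.467, -0.056, 0.0727]
ee_rot: [[-0.971, 0.238, 0.003], [0.238, 0.971, 0.001], [-0.003, 0.001, -1.0]]
ft_force: [-0.0, -0.1, -0.1]
width: 0.0
time_s: 3.07
tcp_pos: [0.4662, -0.0563, 0.0593]
ee_rot: [[-0.971, 0.237, 0.002], [0.237, 0.971, 0.001], [-0.002, 0.001, -1.0]]
ft_force: [0.5, -0.1, -0.1]
width: -0.0003
```

```bash
python3 -m jog '{"linear":[[0.5,0,3],[0,0,3],[0,0,3],[0,0,2],[0,0,0]],"twist":[[0,0,0],[0,0,0],[0,0,0],[0,0,0],[0,0,0]]}' 
python3 -m jog '{"linear":[[0,0,1],[0,0,1],[0,0,1],[0,0,0.5],[0,0,0]],"twist":[[0,0,0],[0,0,0],[0,0,0],[0,0,0],[0,0,0]]}'
```

```text
time_s: 3.48
tcp_pos: [0.465, -0.0562, 0.0472]
ee_rot: [[-0.971, 0.237, 0.0], [0.237, 0.971, 0.0], [-0.0, 0.0, -1.0]]
ft_force: [0.8, -0.1, 0.9]
width: -0.0001
time_s: 3.9
tcp_pos: [0.465, -0.0562, 0.0441]
ee_rot: [[-0.971, 0.237, 0.0], [0.237, 0.971, 0.0], [-0.0, 0.001, -1.0]]
ft_force: [0.2, 1.2, 4.0]
width: -0.0001
```

```bash
python3 -m jog '{"linear":[[0,0,-10],[0,0,-20],[0,0,-30],[0,0,-20],[0,0,0]],"twist":[[0,0,0],[0,0,0],[0,0,0],[0,0,0],[0,0,0]]}' 
python3 - <<'E'
from h import *
im=snap("wrist","w2.png")
u,v=proj("wrist",[.4998,-.0645,.062]);print(u,v,im[int(v)-1:int(v)+2,int(u)-1:int(u)+2].reshape(-1,3))
E
```

```text
time_s: 4.32
tcp_pos: [0.4673, -0.0569, 0.1276]
ee_rot: [[-0.971, 0.238, 0.007], [0.238, 0.971, 0.001], [-0.007, 0.003, -1.0]]
ft_force: [0.5, -0.2, 0.3]
width: -0.0
281.13464878503635 281.3630995742051 [[19 22 22]
 [27 27 26]
 [24 26 26]
 [19 19 19]
 [21 21 19]
 [19 18 17]
 [20 21 19]
 [21 20 18]
 [23 23 25]]
```

View pics/w2.png

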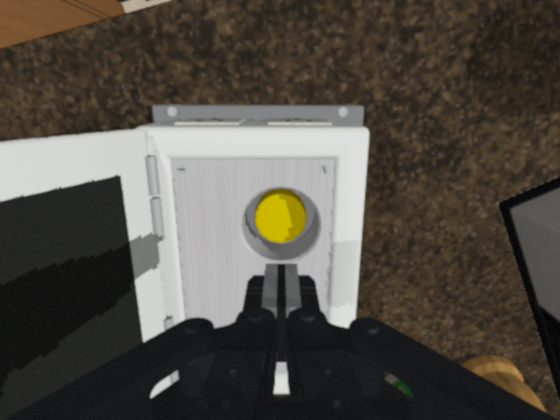

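The fingers hide the flag here. I'll go over the red key, from where both it and the flag can be seen.

```bash
python3 -m jog '{"linear":[[-17,0,0],[-17,0,0],[-17,0,0],[-15.5,0,0],[0,0,0]],"twist":[[0,0,0],[0,0,0],[0,0,0],[0,0,0],[0,0,0]]}' 
python3 - <<'E'
from h import *
np.set_printoptions(precision=4,suppress=True)
im=snap("wrist","w3.png")
u,v=proj("wrist",[.4998,-.0645,.062]);print("flag",u,v,im[int(v),int(u)])
hsv=cv2.cvtColor(im,cv2.COLOR_RGB2HSV)
m=cv2.inRange(hsv,(0,150,60),(8,255,255))|cv2.inRange(hsv,(172,150,60),(180,255,255)); m[:,:220]=0;m[:,340:]=0
k,l,st,c=cv2.connectedComponentsWithStats(m);i=1+np.argmax(st[1:,4]);print(st[i],c[i])
R=ray("wrist",*c[i],.052);s=manip.read_state();print(R,s["tcp_pos"],s["ee_rot"].T@(R-s["tcp_pos"])*1000)
E
```

```text
time_s: 4.78
tcp_pos: [0.531, -0.0728, 0.1229]
ee_rot: [[-0.971, 0.238, 0.0], [0.238, 0.971, -0.002], [-0.001, -0.002, -1.0]]
ft_force: [-0.4, 0.3, -0.1]
width: -0.0001
flag 282.5041293810648 182.62511146378105 [206  97   0]
[ 255  196   52   55 2250] [280.5462 222.5969]
[ 0.5263 -0.0722  0.052 ] [ 0.5291 -0.0725  0.1227] [ 2.6848 -0.245  70.6658]
```

View pics/w3.png

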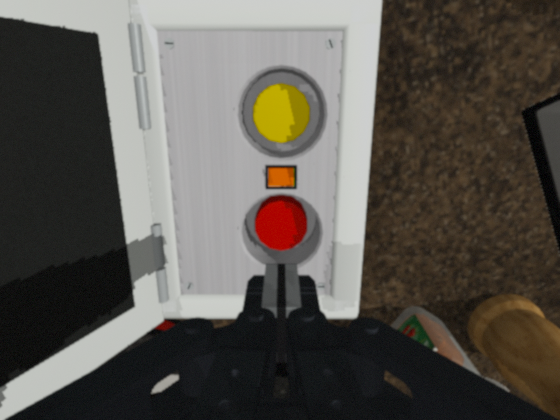

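The flag is orange, so the red key has popped out, and it sits at (281,223) next to the fingertip. Next I press red.

```bash
python3 -m jog '{"linear":[[1,0,20],[0,0,20],[0,0,15],[0,0,7],[0,0,0]],"twist":[[0,0,0],[0,0,0],[0,0,0],[0,0,0],[0,0,0]]}' 
python3 -m jog '{"linear":[[0,0,3],[0,0,3],[0,0,3],[0,0,3],[0,0,0]],"twist":[[0,0,0],[0,0,0],[0,0,0],[0,0,0],[0,0,0]]}'
python3 -m jog '{"linear":[[0,0,2],[0,0,2],[0,0,0],[0,0,0],[0,0,0]],"twist":[[0,0,0],[0,0,0],[0,0,0],[0,0,0],[0,0,0]]}'
```

```text
time_s: 5.25
tcp_pos: [0.5255, -0.0715, 0.0598]
ee_rot: [[-0.971, 0.238, -0.005], [0.238, 0.971, 0.0], [0.005, -0.001, -1.0]]
ft_force: [0.2, -0.4, -0.0]
width: 0.0
time_s: 5.67
tcp_pos: [0.5283, -0.0717, 0.0497]
ee_rot: [[-0.971, 0.237, 0.0], [0.237, 0.971, 0.0], [0.0, 0.0, -1.0]]
ft_force: [0.1, -0.3, -0.6]
width: -0.0001
time_s: 6.08
tcp_pos: [0.5283, -0.0719, 0.0458]
ee_rot: [[-0.971, 0.237, 0.0], [0.237, 0.971, 0.0], [-0.0, 0.0, -1.0]]
ft_force: [-0.2, -0.3, 0.4]
width: 0.0
```

```bash
python3 -m jog '{"linear":[[0,0,1],[0,0,1],[0,0,0.5],[0,0,0],[0,0,0]],"twist":[[0,0,0],[0,0,0],[0,0,0],[0,0,0],[0,0,0]]}'
python3 -m jog '{"linear":[[0,0,-10],[0,0,-20],[0,0,-30],[0,0,-20],[0,0,0]],"twist":[[0,0,0],[0,0,0],[0,0,0],[0,0,0],[0,0,0]]}' 
python3 - <<'E'
from h import *
im=snap("wrist","w4.png")
u,v=proj("wrist",[.4998,-.0645,.062]);print("flag",u,v,im[int(v)-4,int(u)])
E
```

```text
time_s: 6.5
tcp_pos: [0.5285, -0.0719, 0.0441]
ee_rot: [[-0.971, 0.238, 0.0], [0.238, 0.971, 0.001], [-0.0, 0.001, -1.0]]
ft_force: [-1.6, 0.9, 6.6]
width: -0.0002
time_s: 6.92
tcp_pos: [0.5316, -0.0727, 0.1279]
ee_rot: [[-0.971, 0.238, 0.009], [0.238, 0.971, 0.0], [-0.008, 0.002, -1.0]]
ft_force: [0.0, -0.6, 0.3]
width: 0.0001
flag 281.07382969574553 179.0233244613358 [  0 150   0]
```

View pics/w4.png

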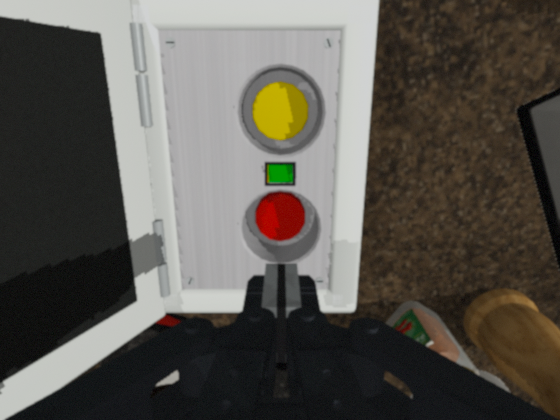

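The flag is green again and the red key sits low in its well. Next I'll go up and over the cover to behind it.

```bash
python3 -m jog '{"linear":[[0,0,-29],[0,0,-29],[0,0,-29],[0,0,-29],[0,0,-29]],"twist":[[0,0,0],[0,0,0],[0,0,0],[0,0,0],[0,0,0]]}'
python3 -m jog '{"linear":[[6,-35,0],[6,-35,0],[6,-35,0],[6,-35,0],[6,-35,0]],"twist":[[0,0,0],[0,0,0],[0,0,0],[0,0,0],[0,0,0]]}'
python3 -m jog '{"linear":[[0,0,0],[0,0,30],[0,0,40],[0,0,35],[0,0,15]],"twist":[[0,0,0],[0,0,0],[0,0,0],[0,0,0],[0,0,0]]}'
```

```text
time_s: 7.38
tcp_pos: [0.5273, -0.0718, 0.2687]
ee_rot: [[-0.971, 0.238, -0.002], [0.238, 0.971, 0.0], [0.002, -0.0, -1.0]]
ft_force: [1.0, -1.0, 0.1]
width: -0.0001
time_s: 7.8
tcp_pos: [0.4562, -0.2357, 0.2675]
ee_rot: [[-0.972, 0.237, -0.001], [0.237, 0.972, 0.001], [0.001, 0.001, -1.0]]
ft_force: [0.5, -1.1, 0.7]
width: -0.0002
time_s: 8.22
tcp_pos: [0.4542, -0.2327, 0.1433]
ee_rot: [[-0.971, 0.238, -0.008], [0.238, 0.971, 0.003], [0.009, 0.001, -1.0]]
ft_force: [-0.2, 0.9, -0.3]
width: 0.0001
```

```bash
python3 -m jog '{"linear":[[0,12,0],[0,12,0],[0,10,0],[0,8,0],[0,8,0]],"twist":[[0,0,0],[0,0,0],[0,0,0],[0,0,0],[0,0,0]]}'
python3 -m jog '{"linear":[[0,7,0],[0,7,0],[0,7,0],[0,7,0],[0,7,0]],"twist":[[0,0,0],[0,0,0],[0,0,0],[0,0,0],[0,0,0]]}'
python3 -m jog '{"linear":[[0,7,0],[0,7,0],[0,7,0],[0,7,0],[0,7,0]],"twist":[[0,0,0],[0,0,0],[0,0,0],[0,0,0],[0,0,0]]}'
python3 - <<'E'
from h import *
snap("side","s2.png");im=snap("top","t2.png")
a=cv2.imread("pics/s2.png")[120:270,220:420];b=cv2.imread("pics/t2.png")[150:290,250:430]
cv2.imwrite("pics/c2.png",np.hstack([cv2.resize(a,(400,300)),cv2.resize(b,(386,300))]))
E
```

```text
time_s: 8.63
tcp_pos: [0.4685, -0.1889, 0.1502]
ee_rot: [[-0.971, 0.238, -0.002], [0.238, 0.971, -0.003], [0.001, -0.004, -1.0]]
ft_force: [-11.5, -6.9, 26.7]
width: 0.0
time_s: 9.05
tcp_pos: [0.4778, -0.1558, 0.1552]
ee_rot: [[-0.97, 0.241, 0.002], [0.241, 0.97, 0.001], [-0.001, 0.002, -1.0]]
ft_force: [-19.3, 1.6, 53.4]
width: 0.0
time_s: 9.47
tcp_pos: [0.4859, -0.1174, 0.1481]
ee_rot: [[-0.971, 0.237, -0.0], [0.237, 0.971, 0.0], [0.0, 0.0, -1.0]]
ft_force: [-1.2, 0.1, -0.8]
width: -0.0001
```

View pics/c2.png

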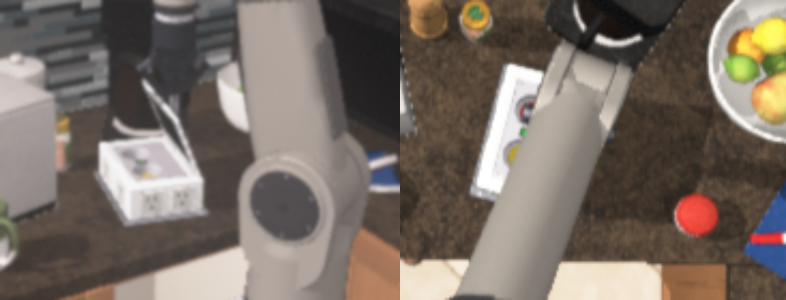

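The crop shows the cover past upright, leaning over the block, and nothing else displaced. While it passed upright the wrist read up to 57 N, mostly upwards: the cover's edge had come up against the knuckles above the fingers. That contact is now gone, and I'll finish the push with small steps.

```bash
python3 -m jog '{"linear":[[0,4,0],[0,4,0],[0,4,0],[0,4,0],[0,4,0]],"twist":[[0,0,0],[0,0,0],[0,0,0],[0,0,0],[0,0,0]]}'
python3 -m jog '{"linear":[[0,4,0],[0,4,0],[0,4,0],[0,4,0],[0,4,0]],"twist":[[0,0,0],[0,0,0],[0,0,0],[0,0,0],[0,0,0]]}'
python3 - <<'E'
from h import *
snap("side","s3.png");snap("wrist","w5.png")
a=cv2.imread("pics/s3.png")[120:270,220:420];b=cv2.imread("pics/w5.png")
cv2.imwrite("pics/c3.png",np.hstack([cv2.resize(a,(400,300)),cv2.resize(b,(400,300))]))
E
```

```text
time_s: 9.98
tcp_pos: [0.4908, -0.0985, 0.1482]
ee_rot: [[-0.971, 0.238, -0.0], [0.238, 0.971, 0.0], [0.0, 0.0, -1.0]]
ft_force: [0.0, 0.1, -0.0]
width: -0.0001
time_s: 10.4
tcp_pos: [0.4957, -0.0789, 0.1483]
ee_rot: [[-0.971, 0.237, 0.0], [0.237, 0.971, 0.0], [-0.0, 0.0, -1.0]]
ft_force: [-0.3, 0.1, -0.3]
width: 0.0001
```

View pics/c3.png

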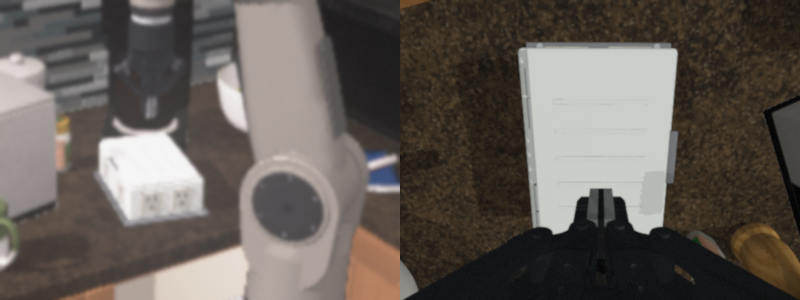

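The cover lies flat on the block. I'll confirm with a light fingertip touch near its free side, then clear out.

```bash
python3 -m jog '{"linear":[[0,15,20],[0,15,20],[0,0,20],[0,0,10],[0,0,0]],"twist":[[0,0,0],[0,0,0],[0,0,0],[0,0,0],[0,0,0]]}'
python3 -m jog '{"linear":[[0,0,2],[0,0,2],[0,0,1.5],[0,0,1],[0,0,0]],"twist":[[0,0,0],[0,0,0],[0,0,0],[0,0,0],[0,0,0]]}'
```

```text
time_s: 10.92
tcp_pos: [0.5007, -0.0504, 0.0763]
ee_rot: [[-0.971, 0.238, -0.005], [0.238, 0.971, -0.001], [0.004, -0.002, -1.0]]
ft_force: [-0.3, -0.8, 0.3]
width: 0.0003
time_s: 11.33
tcp_pos: [0.503, -0.0504, 0.0722]
ee_rot: [[-0.971, 0.238, 0.001], [0.238, 0.971, 0.0], [-0.001, 0.0, -1.0]]
ft_force: [-0.3, 0.4, 0.0]
width: -0.0003
```

```bash
python3 -m jog '{"linear":[[0,0,1],[0,0,1],[0,0,1],[0,0,0],[0,0,0]],"twist":[[0,0,0],[0,0,0],[0,0,0],[0,0,0],[0,0,0]]}'
python3 -m jog '{"linear":[[0,0,-10],[0,0,-30],[0,0,-40],[0,0,-40],[0,0,-30]],"twist":[[0,0,0],[0,0,0],[0,0,0],[0,0,0],[0,0,0]]}'
python3 -m jog '{"linear":[[0,0,-20],[0,0,-20],[0,0,0],[0,0,0],[0,0,0]],"twist":[[0,0,0],[0,0,0],[0,0,0],[0,0,0],[0,0,0]]}'
python3 - <<'E'
from h import *
snap("side","s4.png");snap("top","t4.png")
a=cv2.imread("pics/s4.png")[120:270,130:430];b=cv2.imread("pics/t4.png")[110:290,120:480]
cv2.imwrite("pics/c4.png",np.vstack([cv2.resize(a,(600,300)),cv2.resize(b,(600,300))]))
E
```

```text
time_s: 11.75
tcp_pos: [0.5032, -0.0503, 0.0712]
ee_rot: [[-0.971, 0.238, 0.0], [0.238, 0.971, 0.002], [0.0, 0.002, -1.0]]
ft_force: [-5.8, -0.1, 20.0]
width: 0.0001
time_s: 12.17
tcp_pos: [0.5035, -0.0508, 0.222]
ee_rot: [[-0.971, 0.238, 0.003], [0.238, 0.971, 0.0], [-0.003, 0.001, -1.0]]
ft_force: [0.3, -0.5, 0.6]
width: -0.0002
time_s: 12.58
tcp_pos: [0.5021, -0.0501, 0.2581]
ee_rot: [[-0.971, 0.237, -0.001], [0.237, 0.971, 0.0], [0.001, -0.0, -1.0]]
ft_force: [0.3, -0.7, -0.3]
width: 0.0004
```

View pics/c4.png

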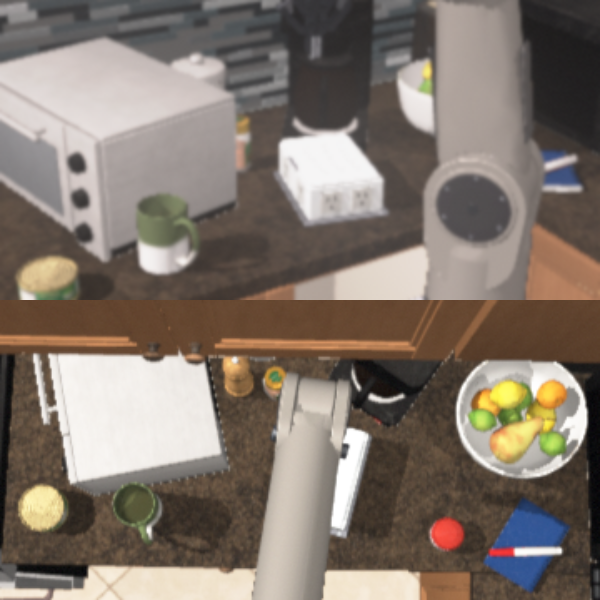

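The cover is shut and rigid at z = 71 mm, the bystanders are where they stood, and the arm is clear at z = 0.258 with about 0 N. I'm handing the job in.

```bash
python3 -c "
from bench import order;print(order.job_done())"
```

```text
the job is handed in; nothing more can be done
None
```

I ran the safety test in the order asked and handed it in at about 12.7 s, but one force reading during the cover push may break the 40 N limit.

- **Yellow key:** I pressed it to its stop, at about 4 N. The flag turned orange and the red key popped out, both seen in the wrist picture.
- **Red key:** I pressed it home, at about 7 N. The flag was green again after I drew back. It was not looked at again once the cover was shut.
- **Cover:** I pushed it over from behind and it fell shut. The last pictures show it flat. The fingertip met it rigid at 71 mm above the worktop, where the top of a shut cover should be. That touch came out firmer than meant, at about 20 N.
- **Move clear:** the hand ended at z = 0.258 m, reading about 0 N. By eye, the bystanders in view stood where they were.

**Force during the push:** while the cover passed upright, the wrist force reached about 57 N, mostly upwards, in the readings taken at the end of each call. I think the cover's free edge pressed on the knuckles above the fingers, because I had set the fingertip too low behind the cover. That is well under the 120 N wrist limit. If it counts as the gripper's body pressing on something, it may have passed 40 N. It left no visible damage or displacement.

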